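# Press the carousel's snap caps home along the row

### The job

On the round sample carousel a curved row of six white snap caps stands slightly proud. With the fingertips, follow the row from the cap next to the pointed steel index pin round to the far end, pressing each cap fully home in turn with light pressure, and stay close over the carousel (tips within about 5 cm of its deck) from the first cap to the last. Only touch the caps, never pull one up, and leave the rubber stopper in the middle and everything on the bench where it is.

Things in the scene. Friction and masses are not known exactly. Their poses are not given: they have to be found in the camera images.
- tray: round two-deck sample carousel, fixed to the bench, 224 mm across; origin at the centre of its underside on the bench, z up. The upper deck is 216 mm across, its flat top 52 mm above the bench. Eight stations lie at 45 degree steps on a circle of 80 mm radius (61 mm from one to the next): the first cap at the carousel's own +x, caps 1 to 6 following anticlockwise seen from above, then one empty well, then the index pin, so the pin is 45 degrees clockwise of cap 1
- pin (a point): tip of the slim pointed steel index pin, 8 mm in diameter, standing 30 mm above the deck; the first cap of the row is the one next to it (its other neighbour is an empty well with no cap)
- cap1_top (a point): centre of the top face of white snap cap 1 of the row (1 is next to the pin, 6 the far end); it moves with the cap. Flat round top, 20 mm in diameter, cap 10 mm tall; the top lies 65 mm above the bench when the cap is home and 69.5 to 71 mm at the start
- cap1 (a joint): how far cap 1 has been pressed straight down, m: 0 to 0.0015 at the start, 0.006 hard on its stop (home), negative when pulled up. It yields at a push of about 3.5 N and stays where it is left
- cap2_top (a point): centre of the top face of white snap cap 2 of the row (1 is next to the pin, 6 the far end); it moves with the cap. Flat round top, 20 mm in diameter, cap 10 mm tall; the top lies 65 mm above the bench when the cap is home and 69.5 to 71 mm at the start
- cap2 (a joint): how far cap 2 has been pressed straight down, m: 0 to 0.0015 at the start, 0.006 hard on its stop (home), negative when pulled up. It yields at a push of about 3.5 N and stays where it is left
- cap3_top (a point): centre of the top face of white snap cap 3 of the row (1 is next to the pin, 6 the far end); it moves with the cap. Flat round top, 20 mm in diameter, cap 10 mm tall; the top lies 65 mm above the bench when the cap is home and 69.5 to 71 mm at the start
- cap3 (a joint): how far cap 3 has been pressed straight down, m: 0 to 0.0015 at the start, 0.006 hard on its stop (home), negative when pulled up. It yields at a push of about 3.5 N and stays where it is left
- cap4_top (a point): centre of the top face of white snap cap 4 of the row (1 is next to the pin, 6 the far end); it moves with the cap. Flat round top, 20 mm in diameter, cap 10 mm tall; the top lies 65 mm above the bench when the cap is home and 69.5 to 71 mm at the start
- cap4 (a joint): how far cap 4 has been pressed straight down, m: 0 to 0.0015 at the start, 0.006 hard on its stop (home), negative when pulled up. It yields at a push of about 3.5 N and stays where it is left
- cap5_top (a point): centre of the top face of white snap cap 5 of the row (1 is next to the pin, 6 the far end); it moves with the cap. Flat round top, 20 mm in diameter, cap 10 mm tall; the top lies 65 mm above the bench when the cap is home and 69.5 to 71 mm at the start
- cap5 (a joint): how far cap 5 has been pressed straight down, m: 0 to 0.0015 at the start, 0.006 hard on its stop (home), negative when pulled up. It yields at a push of about 3.5 N and stays where it is left
- cap6_top (a point): centre of the top face of white snap cap 6 of the row (1 is next to the pin, 6 the far end); it moves with the cap. Flat round top, 20 mm in diameter, cap 10 mm tall; the top lies 65 mm above the bench when the cap is home and 69.5 to 71 mm at the start
- cap6 (a joint): how far cap 6 has been pressed straight down, m: 0 to 0.0015 at the start, 0.006 hard on its stop (home), negative when pulled up. It yields at a push of about 3.5 N and stays where it is left
- bung_1_mid (a point): centre of the loose black rubber stopper, 34 mm in diameter and 22 mm tall, standing in the middle of the carousel's deck; leave it
- conical_flask: loose glass conical flask, 92 mm wide, 124 mm tall; origin at the centre of its underside; bystander, leave it
- beaker_250: loose glass beaker, 99 mm wide, 129 mm tall; origin at the centre of its underside; bystander, leave it
- log_book: loose hard-backed book lying flat, 210 x 152 x 19 mm; origin at the centre of its underside; bystander, leave it
- cylinder_10: loose slim stoppered measuring cylinder, foot 30 mm wide, 131 mm tall; origin at the centre of its underside; bystander, leave it

How it is judged:
On the way, in this order (a step that is already met when the one before it is completed fails the run):
1. cap 1 of the row is pressed home, before the caps after it (value of joint cap1 above 0.0045 m), for 0.1 s.
2. cap 2 of the row is pressed home, before the caps after it (value of joint cap2 above 0.0045 m), for 0.1 s.
3. cap 3 of the row is pressed home, before the caps after it (value of joint cap3 above 0.0045 m), for 0.1 s.
4. cap 4 of the row is pressed home, before the caps after it (value of joint cap4 above 0.0045 m), for 0.1 s.
5. cap 5 of the row is pressed home, before the caps after it (value of joint cap5 above 0.0045 m), for 0.1 s.
6. cap 6 of the row is pressed home, before the caps after it (value of joint cap6 above 0.0045 m), for 0.1 s.
At the end, for the whole second after the job is handed in: all six caps are pressed down at least 4.5 of their 6 mm; the stopper is within 15 mm and every bystander within 30 mm of where it stood (value of joint each of cap1, cap2, cap3, cap4, cap5, cap6 above 0.0045 m and distance of bung_1_mid from where it was at the start of the episode below 0.015 m and distance of each of conical_flask, beaker_250, log_book, cylinder_10 from where it was at the start of the episode below 0.03 m); the robot touches nothing.
It fails at once if a cap is pulled up (more than 2 mm above its built height) (value of joint any of cap1, cap2, cap3, cap4, cap5, cap6 below -0.002 m).
It fails at once if the fingers press on the carousel or a cap with more than 40 N (contact force between the fingers and tray above 40 N).
It fails at once if between the first cap and the last the grasp point (about 19 mm behind the fingertips) rises more than 95 mm above the deck (value of joint cap1 above 0.0045 m and not (value of joint cap6 above 0.0045 m) and z of the grasp point in the frame of tray above 0.147 m).
It fails at once if the stopper is pushed more than 15 mm or lifted (distance of bung_1_mid from where it was at the start of the episode above 0.015 m).
It fails at once if a bystander is moved more than 30 mm, lifted or knocked over (distance of any of conical_flask, beaker_250, log_book, cylinder_10 from where it was at the start of the episode above 0.03 m or angle between any of conical_flask, beaker_250, log_book, cylinder_10's own z axis and vertical above 0.3 rad).
It also fails if it takes over 64 s, if anything falls off the work surface, if the arm or the gripper's body presses on something with over 40 N, if the wrist force passes 120 N, or if a joint passes its speed limit or range.

### The arm

A 6-joint arm with a two-finger parallel gripper is mounted at the origin on a cart in front of the work surface, level with it; the furniture and walls round the work are solid. World frame = base frame: x ahead of the robot, y to its left, z up, the work surface at z = 0. Lengths are in m, angles in rad, forces in N, time in s.
With the tool pointing down it reaches from about 0.4 to 0.825 m from the base axis. Payload 7 kg.
Tool frame: the origin (TCP) lies midway between the tips of the shut fingers; the grasp point (between the pads) lies 19 mm behind it; z points along the fingers, x is the direction in which the jaws open and shut, and the axes are right-handed (so a half turn about z gives the same grasp; the last joint's range is limited). The gripper opens to 85 mm and grips with 20 to 120 N. Pads are 22 mm wide; open, the fingers measure 114 mm over their backs; the gripper's body (76 mm by 85 mm) begins 54 mm behind the grasp point. The pads swing forward as they close: fully open they stand 13 mm farther back than shut.
Start: joints at [1.62, 0.359, 0.012, 0, -1.224, -0.288], TCP at [0.16, 0.656, 0.209] pointing down, gripper open.
Joint ranges: [-3.07, 3.07], [-1.43, 2.12], [-1.02, 1.25], [-3.03, 1.67], [-3.05, -0], [-3.03, 3.03]. Speed limits (rad/s): [2.39, 2.39, 3.01, 3.14, 3.14, 3.14].

### API

Orientations are given as a unit quaternion [x, y, z, w].
In Python, from workcell import sense, snapshot, hand_in gives the robot as it stands.
- The arm moves only by the tool jog_arm, never from a script. Its argument "moves" is a list of rows, each a list of 3 entries, a list of its own where there are three numbers: the finger opening in cm, from 0 to 8.54, then the shift along the tool's x, y, z in cm, then the turn, a rotation vector about the tool's x, y, z in rad. In form: [[fingers, [dx, dy, dz], [rx, ry, rz]], ...]. A call has 1 to 10 rows; each row shifts and turns the pose as measured when the row begins, along the tool's axes as they then stand; what a row does not reach is not made up. A row lasts 1/12 s, in which the tool goes at most 41.7 mm and 7.16 degrees, less where a joint would pass 70% of its speed; a pose out of reach is approached as far as the arm can. A call with a gripper value outside its range is refused whole. The fingers move at their own pace and stop on an object; the grip force is fixed at half the most. Time passes only in rows, so rows that do not move let the fingers close. It gives the time, the measured TCP pose, the force and the opening at its end, in the units of the state.
- sense(): the state, without advancing time (a new reading comes with each control period).
- snapshot(name): name is "side" or "top" or "wrist"; returns a dict with "color" (384x512x3 uint8, red, green, blue), "camera_matrix" (3x3 intrinsics, pixels), "rvec" (rotation vector, rad) and "tvec" (3), from world to camera coordinates, as OpenCV has them; the wrist camera has in their place "tool_from_camera" (4x4, takes a point from camera to tool coordinates, whose origin is the TCP and whose axes are the tool frame's). Camera axes: x right, y down, z forward; pixel columns grow to the right and rows downward; lengths in m; the calibration is good to about 2 mm. The wrist camera is an equidistant fisheye: a pixel r from the principal point sees the ray r / f radians off the axis. A picture is of the moment at which its call begins: read the wrist's pose just before it. There is no depth.
- hand_in(): hands the job in, once; it reports no verdict.
The state is a dict: "clock": time; "q": joint angles; "qd": joint speeds; "effort": joint torques, N m; "tool_pos": TCP position; "orientation": TCP orientation; "force": force on the tool from outside, world axes, zero at the start; "ft_torque": the same for the moment, N m; "grip_width": finger opening in m.
Only numpy, scipy, OpenCV 4.12 (cv2) and the standard library are available. Lean on these libraries where they do the work, as an engineer would, in place of code of your own. Each camera call takes 0.05 s, during which the arm holds its last target.

## Working session

There is one attempt and no reset: what is moved stays moved. The work goes in short steps, Python scripts to look and compute and a tool call to move; the robot and the scene stay as the last step left them, time stands still between calls to the robot, and variables do not carry over. Pictures are saved under pics/ and viewed, and the job is handed in when it is done.

Besides the shell and the picture viewer there is one more tool, called after ">>>" by a JSON object that holds its "api" and its "payload", one argument or row to a line. jog_arm: Moves the arm, as the interface text tells. Its arguments: {"type":"object","properties":{"moves":{"type":"array","items":{"type":"array"}}},"required":["moves"]}

```bash
mkdir -p pics; python3 - <<'E'
from workcell import sense, snapshot
import cv2,pickle
s=sense();print(s)
d={}
for n in("top","side","wrist"):
    p=snapshot(n);d[n]=p;cv2.imwrite(f"pics/{n}0.png",p["color"][:,:,::-1])
    print(n,{k:v for k,v in p.items() if k!="color"})
d['s']=s
pickle.dump(d,open("d0.pkl","wb"))
E
```

```text
{'clock': 0.0, 'q': array([ 1.62011075e+00,  3.59396851e-01,  1.10556262e-02, -4.07932561e-04,
       -1.22405006e+00, -2.88134867e-01]), 'qd': array([-0.00140924, -0.00212715, -0.00151704, -0.00069043,  0.00119365,
       -0.00071364]), 'effort': array([-1.07954012e-03, -5.83321345e+01,  2.93432128e+01,  6.93652242e+00,
       -5.86648835e-03, -5.53056864e-06]), 'tool_pos': array([0.15953724, 0.65534865, 0.20834542]), 'orientation': array([-6.17781424e-01,  7.86349438e-01, -5.39683491e-04, -6.17650940e-04]), 'force': array([0.20031293, 0.37009855, 0.03442592]), 'ft_torque': array([-0.0239642 ,  0.01880923, -0.04848791]), 'grip_width': 0.08524745483637743}
top {'camera_matrix': array([[396.01867996,   0.        , 248.80883504],
       [  0.        , 396.01867996, 191.98749637],
       [  0.        ,   0.        ,   1.        ]]), 'rvec': array([ 2.01887711, -2.20894281,  0.22648655]), 'tvec': array([0.01269989, 0.56296416, 1.50098492])}
side {'camera_matrix': array([[432.44999067,   0.        , 252.78457219],
       [  0.        , 432.44999067, 186.3139669 ],
       [  0.        ,   0.        ,   1.        ]]), 'rvec': array([ 2.2346711 , -0.12046431,  0.02840109]), 'tvec': array([-0.53950295,  0.10183958,  1.42041841])}
wrist {'camera_matrix': array([[297.31863964,   0.        , 257.9682313 ],
       [  0.        , 297.31863964, 188.65710824],
       [  0.        ,   0.        ,   1.        ]]), 'tool_from_camera': array([[ 9.99999578e-01, -5.00781058e-04, -7.70338045e-04,
         1.05021725e-04],
       [ 6.96312963e-04,  9.60061235e-01,  2.79789100e-01,
        -7.05956449e-02],
       [ 5.99458614e-04, -2.79789518e-01,  9.60061178e-01,
        -1.65112953e-01],
       [ 0.00000000e+00,  0.00000000e+00,  0.00000000e+00,
         1.00000000e+00]])}
```

View pics/top0.png

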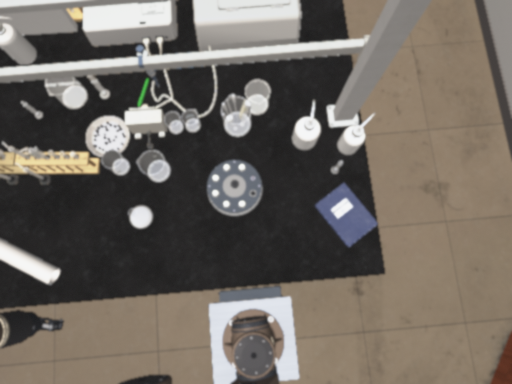

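View pics/side0.png

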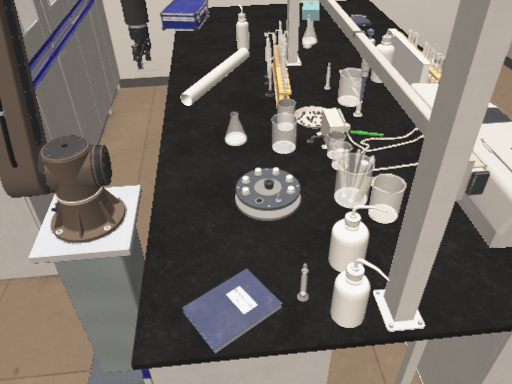

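View pics/wrist0.png

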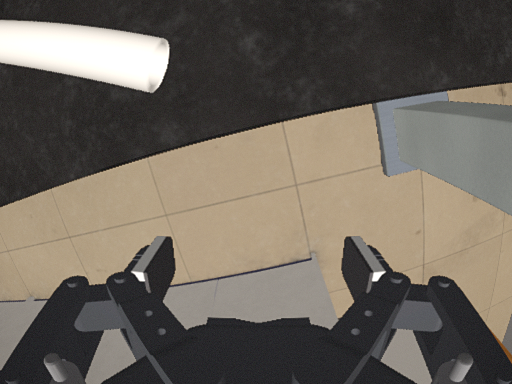

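The top view shows the carousel near (235,188). I'll enlarge it to see the caps and pin.

```bash
python3 - <<'E'
import pickle,cv2,numpy as np
d=pickle.load(open("d0.pkl","rb"))
a=d["top"]["color"][150:226,195:275,::-1]
b=d["side"]["color"][155:225,225:310,::-1]
a=cv2.resize(a,None,fx=5,fy=5,interpolation=cv2.INTER_CUBIC);b=cv2.resize(b,None,fx=4.5,fy=4.5,interpolation=cv2.INTER_CUBIC)
h=max(a.shape[0],b.shape[0]);f=lambda i:cv2.copyMakeBorder(i,0,h-i.shape[0],0,0,cv2.BORDER_CONSTANT)
cv2.imwrite("pics/zoom0.png",np.hstack([f(a),f(b)])) 
def ray(p,uv):
    R=cv2.Rodrigues(p["rvec"])[0];c=-R.T@p["tvec"]
    v=R.T@np.linalg.inv(p["camera_matrix"])@np.array([*uv,1.]);return c,v
def onz(p,uv,z):
    c,v=ray(p,uv);return c+v*(z-c[2])/v[2]
for n,(x0,y0,x1,y1) in {"top":(195,150,275,226),"side":(225,155,310,225)}.items():
    im=d[n]["color"][y0:y1,x0:x1];hsv=cv2.cvtColor(im,cv2.COLOR_RGB2HSV)
    m=((hsv[...,2]>185)&(hsv[...,1]<50)).astype(np.uint8)
    k,l,st,ce=cv2.connectedComponentsWithStats(m)
    for i in range(1,k):
        if st[i,4]>5:
            w=np.where(l==i,im.mean(2),0);ys,xs=np.indices(w.shape)
            u=(xs*w).sum()/w.sum()+x0;v=(ys*w).sum()/w.sum()+y0
            print(n,st[i,4],u.round(2),v.round(2),onz(d[n],(u,v),.070).round(4))
E
```

```text
top 36 225.98 166.88 [0.6687 0.0433 0.07  ]
top 32 241.48 166.51 [ 0.6647 -0.018   0.07  ]
top 36 215.14 177.38 [0.6299 0.0891 0.07  ]
top 34 214.73 192.5 [0.5693 0.0951 0.07  ]
top 35 225.77 203.42 [0.5223 0.0555 0.07  ]
top 35 241.51 203.26 [ 0.5174 -0.0054  0.07  ]
side 31 257.57 170.41 [0.5694 0.0939 0.07  ]
side 27 275.23 169.87 [0.63   0.0893 0.07  ]
side 34 245.04 178.38 [0.5229 0.0541 0.07  ]
side 33 288.8 177.24 [0.6693 0.042  0.07  ]
side 186 266.89 187.7 [ 0.5895 -0.005   0.07  ]
side 37 290.24 188.6 [ 0.6641 -0.0191  0.07  ]
side 36 245.01 189.38 [ 0.5179 -0.0049  0.07  ]
side 382 267.12 210.32 [ 0.5765 -0.1156  0.07  ]
side 8 277.74 200.25 [ 0.6155 -0.0722  0.07  ]
```

View pics/zoom0.png

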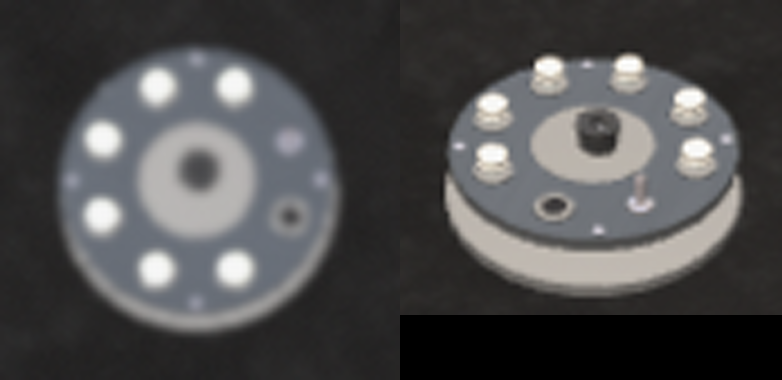

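Cap 1 is next to the pin at about (0.665, -0.018), and the two views agree on every cap to within 2 mm. Next I'll fit the circle, find the bystanders, and write a helper that gives the tool-frame shift to each target.

```bash
cat > h.py <<'E'
import numpy as np,sys
from scipy.spatial.transform import Rotation as Rn
from workcell import sense
T=np.array([[.6687,.0433],[.6647,-.018],[.6299,.0891],[.5693,.0951],[.5223,.0555],[.5174,-.0054]])[[1,0,2,3,4,5]]
S=np.array([[.6693,.042],[.6641,-.0191],[.63,.0893],[.5694,.0939],[.5229,.0541],[.5179,-.0049]])[[1,0,2,3,4,5]]
M=(T+S)/2
# rigid fit of ring (80 mm, 45 deg)
a=np.arange(6)*np.pi/4;P=.08*np.c_[np.cos(a),np.sin(a)]
A=P-P.mean(0);B=M-M.mean(0)
th=np.arctan2((A[:,0]*B[:,1]-A[:,1]*B[:,0]).sum(),(A*B).sum())
R=np.array([[np.cos(th),-np.sin(th)],[np.sin(th),np.cos(th)]])
C=M.mean(0)-R@P.mean(0);CAP=P@R.T+C
def go(x,y,z):
    s=sense();r=Rn.from_quat(s["orientation"])
    d=r.inv().apply(np.array([x,y,z])-s["tool_pos"])*100
    # tilt from straight down, as a rotation vector in the tool frame
    zt=r.inv().apply([0,0,-1.]);rv=np.cross([0,0,1],zt)
    print("clk",s["clock"],"pos",s["tool_pos"].round(4),"F",s["force"].round(1),"w",round(s["grip_width"],4),"d_cm",d.round(2),"tilt",rv.round(3))
def cap(i,z): go(*CAP[i-1],z)
E
python3 - <<'E'
from h import *
print(C,np.degrees(th),CAP.round(4));print((M-CAP).round(4)); cap(1,.10)
import pickle,cv2
d=pickle.load(open("d0.pkl","rb"))["top"]
Rm=cv2.Rodrigues(d["rvec"])[0];c=-Rm.T@d["tvec"]
for uv in [(140,217),(155,165),(118,162),(237,120),(310,132),(40,260)]:
    v=Rm.T@np.linalg.inv(d["camera_matrix"])@np.array([*uv,1.]);print(uv,(c+v*(.06-c[2])/v[2]).round(3))
E
```

```text
[0.59338516 0.01836177] -27.40491533619724 [[ 0.6644 -0.0185]
 [ 0.6696  0.0425]
 [ 0.6302  0.0894]
 [ 0.5692  0.0946]
 [ 0.5224  0.0552]
 [ 0.5171 -0.0058]]
[[-0.     -0.0001]
 [-0.0006  0.0001]
 [-0.0003 -0.0002]
 [ 0.0001 -0.0001]
 [ 0.0002 -0.0004]
 [ 0.0005  0.0007]]
clk 0.15 pos [0.1596 0.6555 0.2086] F [ 0.   0.4 -0.6] w 0.0854 d_cm [ 53.52 -64.99  10.93] tilt [-0.    -0.001  0.   ]
(140, 217) [0.501 0.392 0.06 ]
(155, 165) [0.705 0.325 0.06 ]
(118, 162) [0.731 0.472 0.06 ]
(237, 120) [ 0.865 -0.017  0.06 ]
(310, 132) [ 0.787 -0.308  0.06 ]
(40, 260) [0.37  0.776 0.06 ]
```

>>> {"api": "jog_arm", "payload": {
  "moves": [
    [0,[2.5,-3.0,0],[0,0,0]],
    [0,[2.5,-3.0,0],[0,0,0]],
    [0,[2.5,-3.0,0],[0,0,0]],
    [0,[2.5,-3.0,0],[0,0,0]],
    [0,[2.5,-3.0,0],[0,0,0]],
    [0,[2.5,-3.0,0],[0,0,0]],
    [0,[2.5,-3.0,0],[0,0,0]],
    [0,[2.5,-3.0,0],[0,0,0]],
    [0,[2.5,-3.0,0],[0,0,0]],
    [0,[2.5,-3.0,0],[0,0,0]]
  ]
}}

```text
clock: 0.98
tool_pos: [0.3955, 0.3322, 0.2047]
orientation: [-0.622, 0.783, -0.002, -0.003]
force: [0.4, 0.5, -0.6]
grip_width: -0.0001
```

```bash
python3 -c "
from h import *
cap(1,.2)"
```

```text
clk 0.9833 pos [0.3955 0.3322 0.2047] F [ 0.4  0.5 -0.6] w -0.0001 d_cm [ 28.06 -34.14   0.68] tilt [-0.    -0.007  0.   ]
```

>>> {"api": "jog_arm", "payload": {
  "moves": [
    [0,[2.5,-3.0,0],[0,0,0]],
    [0,[2.5,-3.0,0],[0,0,0]],
    [0,[2.5,-3.0,0],[0,0,0]],
    [0,[2.5,-3.0,0],[0,0,0]],
    [0,[2.5,-3.0,0],[0,0,0]],
    [0,[2.5,-3.0,0],[0,0,0]],
    [0,[2.5,-3.0,0],[0,0,0]],
    [0,[2.5,-3.0,0],[0,0,0]],
    [0,[2.5,-3.0,0],[0,0,0]],
    [0,[2.5,-3.0,0],[0,0,0]]
  ]
}}

```text
clock: 1.82
tool_pos: [0.6385, 0.0022, 0.2069]
orientation: [-0.623, 0.782, -0.002, -0.002]
force: [0.9, 1.3, 0.3]
grip_width: 0.0002
```

```bash
python3 -c "
from h import *
cap(1,.10)"
```

```text
clk 1.8167 pos [0.6385 0.0022 0.2069] F [0.9 1.3 0.3] w 0.0002 d_cm [ 1.38 -2.99 10.69] tilt [-0.    -0.005  0.   ]
```

>>> {"api": "jog_arm", "payload": {
  "moves": [
    [0,[0.5,-1.2,2.5],[0,-0.005,0]],
    [0,[0.5,-1.2,2.5],[0,0,0]],
    [0,[0.3,-0.5,2.5],[0,0,0]],
    [0,[0.1,-0.1,2.0],[0,0,0]],
    [0,[0,0,0.6],[0,0,0]],
    [0,[0,0,0.3],[0,0,0]],
    [0,[0,0,0],[0,0,0]]
  ]
}}

```text
clock: 2.4
tool_pos: [0.6697, -0.0295, 0.0967]
orientation: [-0.618, 0.786, -0.0, -0.001]
force: [-0.5, -0.3, 0.3]
grip_width: 0.0001
```

```bash
python3 -c "
from h import *
cap(1,.0655)
from workcell import snapshot
import cv2,pickle
d={}
for n in('top','side','wrist'):
    p=snapshot(n);d[n]=p
pickle.dump(d,open('d1.pkl','wb'))
cv2.imwrite('pics/wrist1.png',d['wrist']['color'][:,:,::-1])
cv2.imwrite('pics/side1.png',cv2.resize(d['side']['color'][130:230,200:340,::-1],None,fx=5,fy=5,interpolation=cv2.INTER_CUBIC))
"
```

```text
clk 2.4 pos [ 0.6697 -0.0295  0.0967] F [-0.5 -0.3  0.3] w 0.0001 d_cm [-0.96  0.77  3.12] tilt [ 0.001 -0.002  0.   ]
```

View pics/wrist1.png

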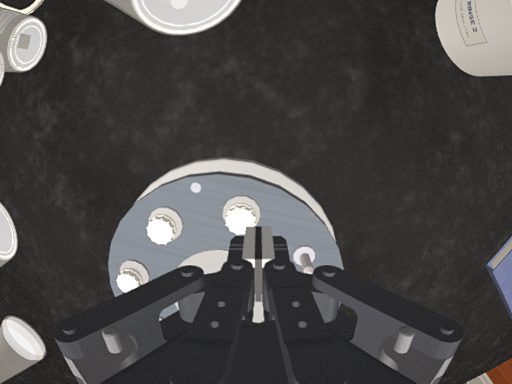

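View pics/side1.png

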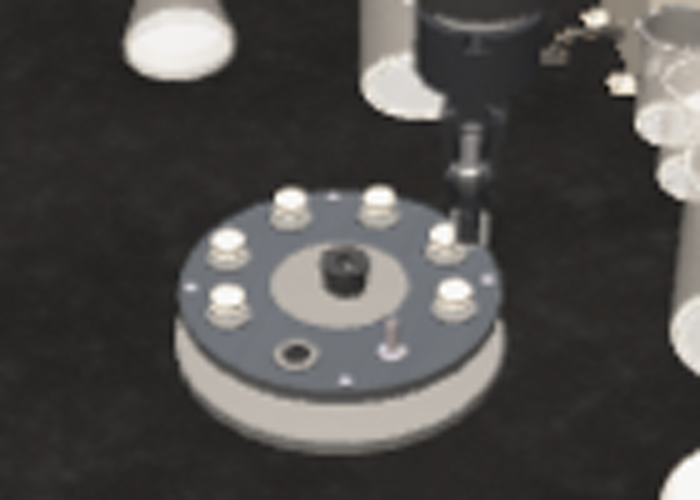

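The wrist view shows cap 1 at (240,215), beside the pin at (303,258). The tips at (258,230) are about 1 cm to its right, which matches the computed offset. I'll centre them and come down.

>>> {"api": "jog_arm", "payload": {
  "moves": [
    [0,[-0.5,0.4,0.6],[0,0,0]],
    [0,[-0.4,0.3,0.6],[0,0,0]],
    [0,[0,0,0.3],[0,0,0]],
    [0,[0,0,0],[0,0,0]]
  ]
}}

```text
clock: 2.88
tool_pos: [0.6678, -0.0158, 0.0872]
orientation: [-0.62, 0.785, -0.003, 0.004]
force: [-0.6, 0.9, 0.3]
grip_width: -0.0001
```

```bash
python3 -c "
from h import *
cap(1,.0655)"
```

```text
clk 2.8833 pos [ 0.6678 -0.0158  0.0872] F [-0.6  0.9  0.3] w -0.0001 d_cm [0.34 0.29 2.17] tilt [-0.01   0.003  0.   ]
```

>>> {"api": "jog_arm", "payload": {
  "moves": [
    [0,[0.2,0.2,0.6],[-0.01,0.003,0]],
    [0,[0.1,0.1,0.4],[0,0,0]],
    [0,[0,0,0.2],[0,0,0]],
    [0,[0,0,0],[0,0,0]]
  ]
}}

```text
clock: 3.22
tool_pos: [0.6639, -0.0176, 0.0745]
orientation: [-0.62, 0.785, 0.0, -0.0]
force: [0.2, -1.2, -0.5]
grip_width: -0.0001
```

```bash
python3 -c "
from h import *
cap(1,.0655)"
```

```text
clk 3.2167 pos [ 0.6639 -0.0176  0.0745] F [ 0.2 -1.2 -0.5] w -0.0001 d_cm [ 0.07 -0.07  0.9 ] tilt [ 0.001  0.    -0.   ]
```

>>> {"api": "jog_arm", "payload": {
  "moves": [
    [0,[0,0,0.25],[0,0,0]],
    [0,[0,0,0.25],[0,0,0]],
    [0,[0,0,0.25],[0,0,0]]
  ]
}}

```text
clock: 3.47
tool_pos: [0.6643, -0.018, 0.0665]
orientation: [-0.62, 0.785, 0.0, -0.0]
force: [0.1, -0.8, 0.2]
grip_width: 0.0
```

```bash
python3 -c "
from h import *
cap(1,.0655)"
```

```text
clk 3.4667 pos [ 0.6643 -0.018   0.0665] F [ 0.1 -0.8  0.2] w 0.0 d_cm [ 0.04 -0.02  0.1 ] tilt [ 0.  0. -0.]
```

>>> {"api": "jog_arm", "payload": {
  "moves": [
    [0,[0,0,0.15],[0,0,0]]
  ]
}}

```text
clock: 3.55
tool_pos: [0.6642, -0.0181, 0.0646]
orientation: [-0.62, 0.785, 0.0, -0.0]
force: [0.2, 0.3, 0.3]
grip_width: -0.0002
```

>>> {"api": "jog_arm", "payload": {
  "moves": [
    [0,[0,0,0.15],[0,0,0]]
  ]
}}

```text
clock: 3.63
tool_pos: [0.6642, -0.0182, 0.0629]
orientation: [-0.62, 0.785, 0.0, -0.0]
force: [-0.2, -0.3, -0.2]
grip_width: -0.0003
```

```bash
python3 -c "
from h import *
cap(1,.0655)
from workcell import snapshot
import cv2,pickle
p=snapshot('wrist')
cv2.imwrite('pics/wrist2.png',cv2.resize(p['color'][150:320,100:360,::-1],None,fx=3,fy=3,interpolation=cv2.INTER_CUBIC))
p=snapshot('side')
cv2.imwrite('pics/side2.png',cv2.resize(p['color'][130:230,200:340,::-1],None,fx=5,fy=5,interpolation=cv2.INTER_CUBIC))
"
```

```text
clk 3.6333 pos [ 0.6642 -0.0182  0.0629] F [-0.2 -0.3 -0.2] w -0.0003 d_cm [ 0.02 -0.03 -0.26] tilt [ 0.001 -0.     0.   ]
```

View pics/wrist2.png

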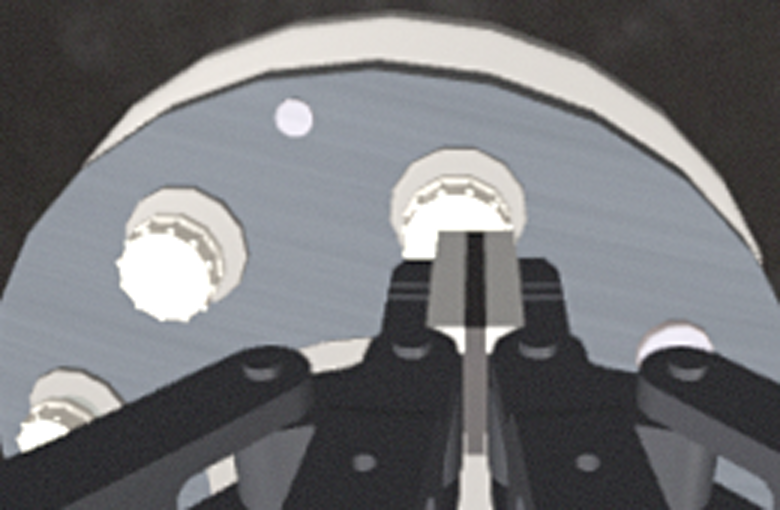

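View pics/side2.png

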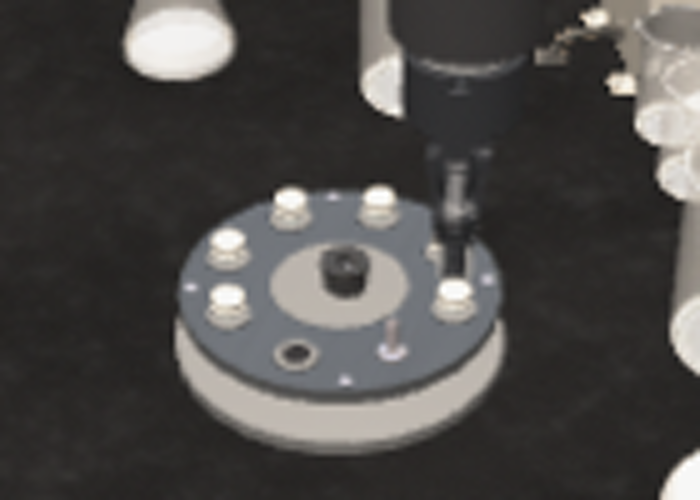

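The side view suggests the tips are not on cap 1 but behind it, and no force has registered. I'll cross-check with projections before moving.

```bash
python3 - <<'E'
from h import *
import pickle,cv2
from workcell import snapshot
s=sense();w=snapshot("wrist");sd=snapshot("side");tp=snapshot("top")
pickle.dump((s,w,sd,tp),open("d2.pkl","wb"))
cv2.imwrite('pics/top2.png',cv2.resize(tp['color'][140:236,185:285,::-1],None,fx=6,fy=6,interpolation=cv2.INTER_CUBIC))
Tc=np.linalg.inv(w["tool_from_camera"])
def wp(pt):
    pc=(Tc@np.r_[Rn.from_quat(s["orientation"]).inv().apply(pt-s["tool_pos"]),1])[:3]
    th=np.arctan2(np.hypot(*pc[:2]),pc[2]);K=w["camera_matrix"]
    return K[:2,2]+K[0,0]*th*pc[:2]/np.hypot(*pc[:2])
def pp(p,pt): return cv2.projectPoints(np.array([pt]),p["rvec"],p["tvec"],p["camera_matrix"],None)[0].ravel()
for n,pt in [("tcp",s["tool_pos"])]+[(f"c{i+1}",np.r_[CAP[i],.07]) for i in range(3)]:
    a=wp(pt);b=pp(sd,pt);c=pp(tp,pt)
    print(n,"wrist zoom",((a-[100,150])*3).round(),"side zoom",((b-[200,130])*5).round(),"top zoom",((c-[185,140])*6).round())
E
```

```text
tcp wrist zoom [474. 223.] side zoom [450. 301.] top zoom [340. 163.]
c1 wrist zoom [475. 236.] side zoom [452. 292.] top zoom [340. 159.]
c2 wrist zoom [178. 272.] side zoom [444. 236.] top zoom [247. 160.]
c3 wrist zoom [ 68. 448.] side zoom [376. 199.] top zoom [180. 224.]
```

View pics/top2.png

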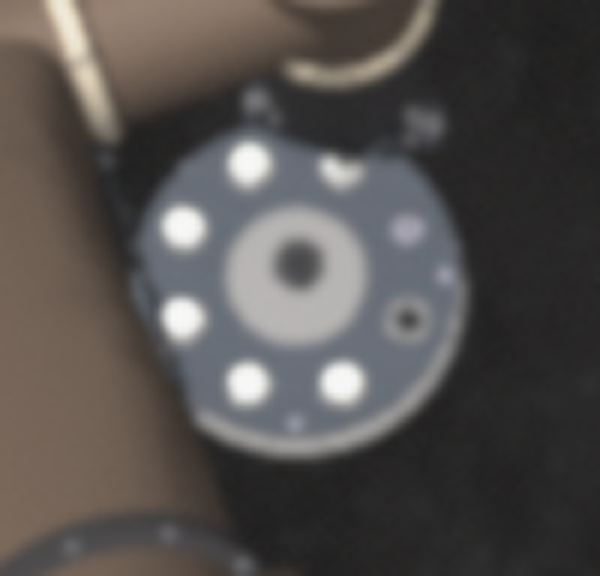

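The cap is centred under the tips in both views, but the visible finger ends sit higher than the reported TCP, so there is no contact yet. I'll keep going down in small steps and watch the force.

>>> {"api": "jog_arm", "payload": {
  "moves": [
    [0,[-0.05,0,0.15],[0,0,0]],
    [0,[0,0,0.15],[0,0,0]]
  ]
}}

```text
clock: 4.05
tool_pos: [0.6648, -0.0175, 0.0607]
orientation: [-0.62, 0.785, -0.0, 0.0]
force: [0.2, 0.1, 0.4]
grip_width: -0.0003
```

>>> {"api": "jog_arm", "payload": {
  "moves": [
    [0,[0,0,0.15],[0,0,0]]
  ]
}}

```text
clock: 4.13
tool_pos: [0.6649, -0.0175, 0.0592]
orientation: [-0.62, 0.785, -0.0, 0.001]
force: [0.4, -0.5, 0.1]
grip_width: -0.0002
```

```bash
python3 - <<'E'
from h import *
import cv2
from workcell import snapshot
s=sense();w=snapshot("wrist");sd=snapshot("side")
print(s["effort"].round(2),s["force"])
cv2.imwrite('pics/wrist3.png',cv2.resize(w['color'][190:290,190:320,::-1],None,fx=6,fy=6,interpolation=cv2.INTER_CUBIC))
cv2.imwrite('pics/side3.png',cv2.resize(sd['color'][140:220,230:330,::-1],None,fx=7,fy=7,interpolation=cv2.INTER_NEAREST))
Tc=np.linalg.inv(w["tool_from_camera"]);K=w["camera_matrix"]
def wp(t):
    pc=(Tc@np.r_[t,1])[:3]
    th=np.arctan2(np.hypot(*pc[:2]),pc[2])
    return K[:2,2]+K[0,0]*th*pc[:2]/np.hypot(*pc[:2])
for y in(-.011,0,.011):
  for z in(0,-.005,-.01,-.015,-.02): print(y,z,((wp([0,y,z])-[190,190])*6).round())
E
```

```text
[-1.000e-02 -6.173e+01  2.483e+01  5.850e+00 -7.000e-02 -0.000e+00] [ 0.36459626 -0.51467442  0.07807986]
-0.011 0 [408. 104.]
-0.011 -0.005 [408. 122.]
-0.011 -0.01 [408. 140.]
-0.011 -0.015 [408. 160.]
-0.011 -0.02 [408. 181.]
0 0 [408. 207.]
0 -0.005 [408. 227.]
0 -0.01 [408. 248.]
0 -0.015 [408. 270.]
0 -0.02 [408. 294.]
0.011 0 [408. 305.]
0.011 -0.005 [408. 327.]
0.011 -0.01 [408. 350.]
0.011 -0.015 [408. 374.]
0.011 -0.02 [408. 400.]
```

View pics/wrist3.png

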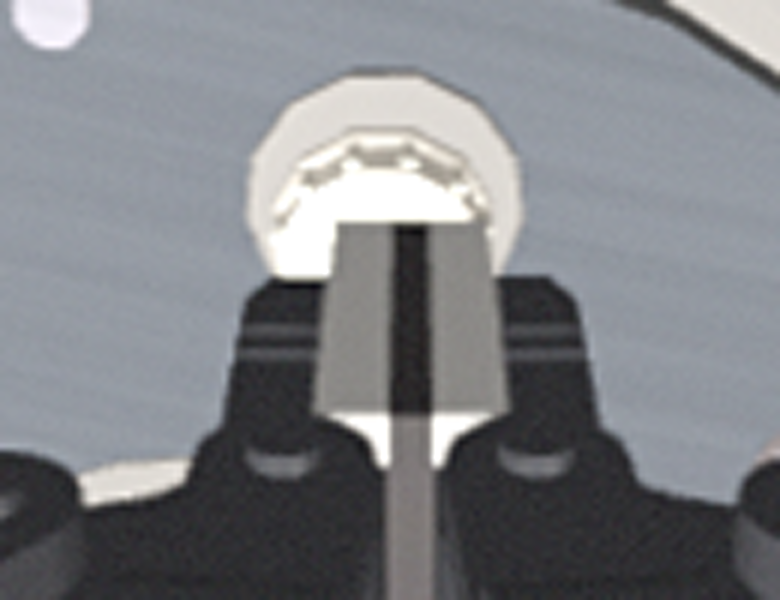

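View pics/side3.png

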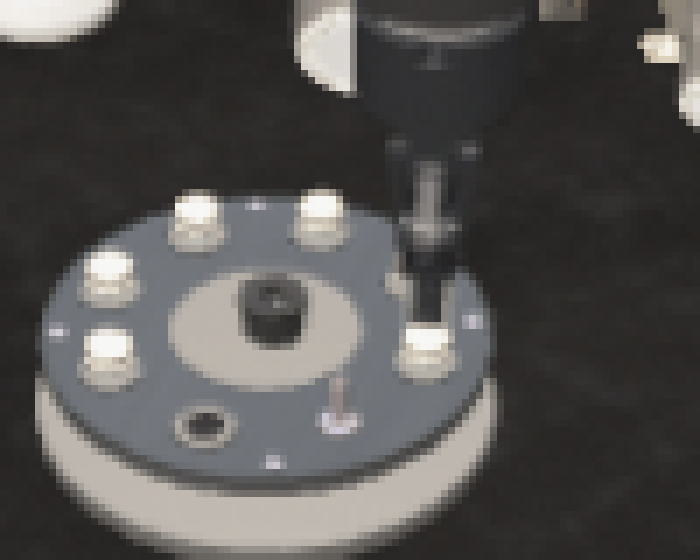

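Both views put the real fingertips roughly 20 mm above the reported TCP and about 10 mm or more over the cap. The force reading of zero agrees. I'll keep descending in small steps until there is contact.

>>> {"api": "jog_arm", "payload": {
  "moves": [
    [0,[0,0,0.15],[0,0,0]],
    [0,[0,0,0.15],[0,0,0]]
  ]
}}

```text
clock: 4.4
tool_pos: [0.6648, -0.0175, 0.056]
orientation: [-0.62, 0.785, -0.0, 0.0]
force: [-0.7, 0.5, -0.3]
grip_width: 0.0002
```

>>> {"api": "jog_arm", "payload": {
  "moves": [
    [0,[0,0,0.15],[0,0,0]],
    [0,[0,0,0.1],[0,0,0]]
  ]
}}

```text
clock: 4.57
tool_pos: [0.6647, -0.0174, 0.0531]
orientation: [-0.62, 0.785, -0.0, 0.0]
force: [-0.4, 0.3, -0.5]
grip_width: -0.0
```

```bash
python3 - <<'E'
from h import *
import cv2
from workcell import snapshot
s=sense();w=snapshot("wrist");sd=snapshot("side")
a=cv2.resize(w['color'][190:290,190:320,::-1],(390,300),interpolation=cv2.INTER_CUBIC)
b=cv2.resize(sd['color'][150:210,250:328,::-1],(390,300),interpolation=cv2.INTER_CUBIC)
cv2.imwrite('pics/both4.png',np.hstack([a,b]))
E
```

```text
(no output)
```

View pics/both4.png

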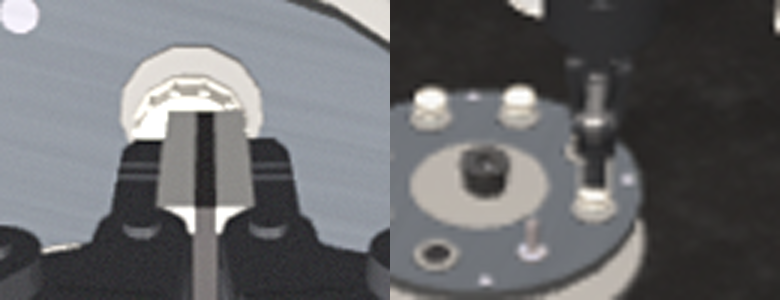

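>>> {"api": "jog_arm", "payload": {
  "moves": [
    [0,[0,0,0.15],[0,0,0]]
  ]
}}

```text
clock: 4.75
tool_pos: [0.6649, -0.0175, 0.0517]
orientation: [-0.62, 0.785, -0.0, 0.0]
force: [0.9, 0.7, -0.2]
grip_width: -0.0001
```

>>> {"api": "jog_arm", "payload": {
  "moves": [
    [0,[0,0,0.15],[0,0,0]]
  ]
}}

```text
clock: 4.83
tool_pos: [0.6649, -0.0175, 0.0501]
orientation: [-0.62, 0.785, -0.0, 0.0]
force: [0.2, -0.5, -0.4]
grip_width: -0.0001
```

>>> {"api": "jog_arm", "payload": {
  "moves": [
    [0,[0,0,0.15],[0,0,0]]
  ]
}}

```text
clock: 4.92
tool_pos: [0.665, -0.0175, 0.0486]
orientation: [-0.62, 0.785, -0.0, 0.001]
force: [0.9, -0.1, 0.2]
grip_width: 0.0004
```

>>> {"api": "jog_arm", "payload": {
  "moves": [
    [0,[0,0,0.15],[0,0,0]]
  ]
}}

```text
clock: 5.0
tool_pos: [0.665, -0.0175, 0.0471]
orientation: [-0.62, 0.785, -0.0, 0.001]
force: [-0.6, 2.4, 3.5]
grip_width: 0.0001
```

>>> {"api": "jog_arm", "payload": {
  "moves": [
    [0,[0,0,0.15],[0,0,0]]
  ]
}}

```text
clock: 5.08
tool_pos: [0.665, -0.0175, 0.0458]
orientation: [-0.62, 0.785, -0.0, 0.001]
force: [-1.8, -0.2, 4.1]
grip_width: -0.0001
```

```bash
cat > pic.py <<'E'
from h import *
import cv2,sys
from workcell import snapshot
s=sense();w=snapshot("wrist");sd=snapshot("side")
a=cv2.resize(w['color'][190:290,190:320,::-1],(390,300),interpolation=cv2.INTER_CUBIC)
b=cv2.resize(sd['color'][150:210,232:310,::-1],(390,300),interpolation=cv2.INTER_CUBIC)
cv2.imwrite(f'pics/{sys.argv[1]}.png',np.hstack([a,b]))
E
python3 pic.py both5
```

```text
(no output)
```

View pics/both5.png

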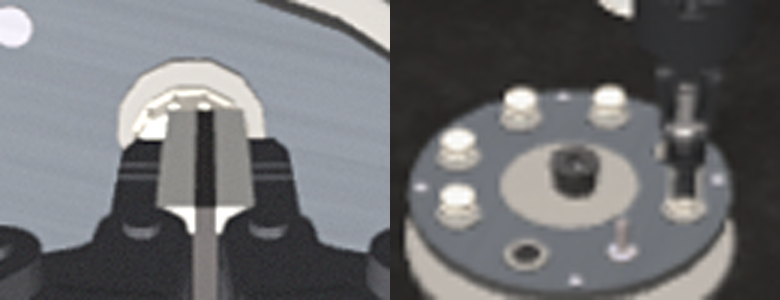

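Contact came at TCP z of about 0.0475, with force rising to about 4 N, so the cap is yielding. I'll press on until the force climbs at the stop.

>>> {"api": "jog_arm", "payload": {
  "moves": [
    [0,[0,0,0.15],[0,0,0]]
  ]
}}

```text
clock: 5.27
tool_pos: [0.665, -0.0175, 0.0443]
orientation: [-0.62, 0.785, -0.0, 0.001]
force: [-0.8, -0.2, 3.8]
grip_width: 0.0004
```

>>> {"api": "jog_arm", "payload": {
  "moves": [
    [0,[0,0,0.15],[0,0,0]]
  ]
}}

```text
clock: 5.35
tool_pos: [0.6651, -0.0175, 0.043]
orientation: [-0.62, 0.785, -0.0, 0.001]
force: [-4.6, 0.9, 16.5]
grip_width: -0.0002
```

The force jumped to 16.5 N, so cap 1 is home at TCP z of about 0.043. I'll hold briefly, lift about 12 mm and go on to cap 2.

>>> {"api": "jog_arm", "payload": {
  "moves": [
    [0,[0,0,0],[0,0,0]],
    [0,[0,0,0],[0,0,0]],
    [0,[0,0,-0.8],[0,0,0]],
    [0,[0,0,-0.6],[0,0,0]]
  ]
}}

```text
clock: 5.68
tool_pos: [0.6641, -0.0176, 0.0561]
orientation: [-0.62, 0.785, 0.0, -0.0]
force: [0.1, -0.6, 0.7]
grip_width: -0.0
```

```bash
python3 -c "
from h import *
cap(2,.054)"; python3 pic.py both6
```

```text
clk 5.6833 pos [ 0.6641 -0.0176  0.0561] F [ 0.1 -0.6  0.7] w -0.0 d_cm [-5.98  0.85  0.2 ] tilt [ 0.001 -0.     0.   ]
```

View pics/both6.png

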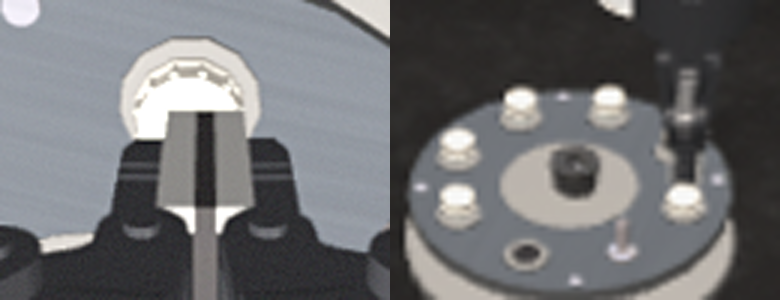

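Cap 1 stands lower in the side view and did not come up with the fingers. On to cap 2.

>>> {"api": "jog_arm", "payload": {
  "moves": [
    [0,[-1.6,0.2,-0.2],[0,0,0]],
    [0,[-1.6,0.2,0],[0,0,0]],
    [0,[-1.6,0.2,0],[0,0,0]],
    [0,[-0.6,0.1,0],[0,0,0]],
    [0,[0,0,0],[0,0,0]]
  ]
}}

```text
clock: 6.2
tool_pos: [0.6712, 0.0414, 0.0591]
orientation: [-0.62, 0.785, -0.0, 0.001]
force: [0.9, -0.4, 0.8]
grip_width: 0.0
```

```bash
python3 -c "
from h import *
cap(2,.043)"
```

```text
clk 6.2 pos [0.6712 0.0414 0.0591] F [ 0.9 -0.4  0.8] w 0.0 d_cm [-0.07  0.18  1.61] tilt [-0.002  0.001  0.   ]
```

>>> {"api": "jog_arm", "payload": {
  "moves": [
    [0,[-0.05,0.15,0.5],[0,0,0]],
    [0,[0,0,0.3],[0,0,0]],
    [0,[0,0,0.15],[0,0,0]],
    [0,[0,0,0.15],[0,0,0]],
    [0,[0,0,0.15],[0,0,0]]
  ]
}}

```text
clock: 6.62
tool_pos: [0.6695, 0.0438, 0.0452]
orientation: [-0.62, 0.784, -0.0, 0.001]
force: [-1.6, 2.3, 3.6]
grip_width: 0.0001
```

>>> {"api": "jog_arm", "payload": {
  "moves": [
    [0,[0,0,0.15],[0,0,0]]
  ]
}}

```text
clock: 6.7
tool_pos: [0.6696, 0.0436, 0.0438]
orientation: [-0.62, 0.784, -0.0, 0.001]
force: [-1.5, 2.1, 2.8]
grip_width: -0.0
```

>>> {"api": "jog_arm", "payload": {
  "moves": [
    [0,[0,0,0.12],[0,0,0]]
  ]
}}

```text
clock: 6.78
tool_pos: [0.6697, 0.0436, 0.043]
orientation: [-0.62, 0.784, -0.0, 0.001]
force: [-6.1, 3.8, 15.3]
grip_width: -0.0001
```

Cap 2 is home: 15 N at the same height as cap 1.

>>> {"api": "jog_arm", "payload": {
  "moves": [
    [0,[0,0,0],[0,0,0]],
    [0,[0,0,0],[0,0,0]],
    [0,[0,0,-0.8],[0,0,0]],
    [0,[0,0,-0.6],[0,0,0]]
  ]
}}

```text
clock: 7.12
tool_pos: [0.6686, 0.0419, 0.0561]
orientation: [-0.62, 0.785, 0.0, -0.0]
force: [0.9, 0.1, 0.3]
grip_width: 0.0002
```

```bash
python3 -c "
from h import *
cap(3,.054)"
```

```text
clk 7.1167 pos [0.6686 0.0419 0.0561] F [0.9 0.1 0.3] w 0.0002 d_cm [-3.73  4.83  0.21] tilt [ 0.001  0.    -0.   ]
```

>>> {"api": "jog_arm", "payload": {
  "moves": [
    [0,[-1.1,1.4,-0.2],[0,0,0]],
    [0,[-1.1,1.4,0],[0,0,0]],
    [0,[-0.9,1.2,0],[0,0,0]],
    [0,[-0.3,0.4,0],[0,0,0]],
    [0,[0,0,0],[0,0,0]]
  ]
}}

```text
clock: 7.53
tool_pos: [0.6339, 0.0855, 0.0617]
orientation: [-0.619, 0.786, -0.001, 0.001]
force: [0.0, 0.9, -0.4]
grip_width: 0.0
```

```bash
python3 -c "
from h import *
cap(3,.043)"
```

```text
clk 7.5333 pos [0.6339 0.0855 0.0617] F [ 0.   0.9 -0.4] w 0.0 d_cm [-0.28  0.46  1.87] tilt [-0.003  0.001  0.   ]
```

>>> {"api": "jog_arm", "payload": {
  "moves": [
    [0,[-0.2,0.3,0.5],[0,0,0]],
    [0,[-0.1,0.1,0.3],[0,0,0]],
    [0,[0,0,0.2],[0,0,0]],
    [0,[0,0,0.1],[0,0,0]]
  ]
}}

```text
clock: 7.87
tool_pos: [0.6313, 0.0896, 0.0503]
orientation: [-0.619, 0.785, -0.001, 0.002]
force: [-0.0, -0.1, -0.4]
grip_width: 0.0001
```

```bash
python3 -c "
from h import *
cap(3,.043)"
```

```text
clk 7.8667 pos [0.6313 0.0896 0.0503] F [-0.  -0.1 -0.4] w 0.0001 d_cm [0.04 0.11 0.73] tilt [-0.004  0.002  0.   ]
```

>>> {"api": "jog_arm", "payload": {
  "moves": [
    [0,[0,0.1,0.2],[0,0,0]],
    [0,[0,0,0.15],[0,0,0]],
    [0,[0,0,0.15],[0,0,0]],
    [0,[0,0,0.12],[0,0,0]]
  ]
}}

```text
clock: 8.2
tool_pos: [0.6312, 0.0894, 0.0437]
orientation: [-0.619, 0.786, -0.001, 0.002]
force: [-1.4, 1.2, 2.2]
grip_width: -0.0
```

>>> {"api": "jog_arm", "payload": {
  "moves": [
    [0,[0,0,0.12],[0,0,0]]
  ]
}}

```text
clock: 8.28
tool_pos: [0.6313, 0.0894, 0.043]
orientation: [-0.619, 0.786, -0.001, 0.002]
force: [-8.4, 1.1, 19.4]
grip_width: -0.0001
```

Cap 3 is home (19 N).

>>> {"api": "jog_arm", "payload": {
  "moves": [
    [0,[0,0,0],[0,0,0]],
    [0,[0,0,0],[0,0,0]],
    [0,[0,0,-0.8],[0,0,0]],
    [0,[0,0,-0.6],[0,0,0]]
  ]
}}

```text
clock: 8.62
tool_pos: [0.6303, 0.0886, 0.0562]
orientation: [-0.619, 0.786, -0.001, 0.001]
force: [0.4, -0.1, -0.1]
grip_width: 0.0001
```

```bash
python3 -c "
from h import *
cap(4,.054)"
```

```text
clk 8.6167 pos [0.6303 0.0886 0.0562] F [ 0.4 -0.1 -0.1] w 0.0001 d_cm [0.85 6.08 0.2 ] tilt [-0.002  0.     0.   ]
```

>>> {"api": "jog_arm", "payload": {
  "moves": [
    [0,[0.2,1.6,-0.1],[0,0,0]],
    [0,[0.2,1.6,0],[0,0,0]],
    [0,[0.2,1.6,0],[0,0,0]],
    [0,[0.1,0.6,0.1],[0,0,0]],
    [0,[0,0,0],[0,0,0]]
  ]
}}

```text
clock: 9.03
tool_pos: [0.5763, 0.0942, 0.0592]
orientation: [-0.618, 0.786, -0.002, 0.002]
force: [-0.2, 0.1, -0.5]
grip_width: 0.0
```

```bash
python3 -c "
from h import *
cap(4,.043)"
```

```text
clk 9.0333 pos [0.5763 0.0942 0.0592] F [-0.2  0.1 -0.5] w 0.0 d_cm [0.13 0.71 1.61] tilt [-0.005  0.002  0.   ]
```

>>> {"api": "jog_arm", "payload": {
  "moves": [
    [0,[0.1,0.4,0.3],[-0.005,0.002,0]],
    [0,[0,0.3,0.3],[0,0,0]],
    [0,[0,0,0.2],[0,0,0]],
    [0,[0,0,0.1],[0,0,0]]
  ]
}}

```text
clock: 9.37
tool_pos: [0.571, 0.0953, 0.0505]
orientation: [-0.618, 0.786, -0.001, 0.001]
force: [0.2, -0.1, -0.2]
grip_width: 0.0002
```

```bash
python3 -c "
from h import *
cap(4,.043)"
```

```text
clk 9.3667 pos [0.571  0.0953 0.0505] F [ 0.2 -0.1 -0.2] w 0.0002 d_cm [0.11 0.16 0.75] tilt [-0.002  0.001  0.   ]
```

>>> {"api": "jog_arm", "payload": {
  "moves": [
    [0,[0.1,0.15,0.2],[0,0,0]],
    [0,[0,0,0.15],[0,0,0]],
    [0,[0,0,0.15],[0,0,0]],
    [0,[0,0,0.12],[0,0,0]]
  ]
}}

```text
clock: 9.7
tool_pos: [0.5703, 0.0948, 0.0437]
orientation: [-0.618, 0.786, -0.001, 0.001]
force: [-2.1, 1.7, 3.6]
grip_width: 0.0003
```

>>> {"api": "jog_arm", "payload": {
  "moves": [
    [0,[0,0,0.12],[0,0,0]]
  ]
}}

```text
clock: 9.78
tool_pos: [0.5704, 0.0948, 0.0429]
orientation: [-0.618, 0.786, -0.001, 0.001]
force: [-8.6, 1.3, 23.0]
grip_width: -0.0002
```

Cap 4 is home (23 N).

>>> {"api": "jog_arm", "payload": {
  "moves": [
    [0,[0,0,0],[0,0,0]],
    [0,[0,0,0],[0,0,0]],
    [0,[0,0,-0.8],[0,0,0]],
    [0,[0,0,-0.6],[0,0,0]]
  ]
}}

```text
clock: 10.12
tool_pos: [0.5695, 0.0942, 0.0563]
orientation: [-0.618, 0.786, -0.0, -0.001]
force: [0.4, -0.1, -0.4]
grip_width: -0.0001
```

```bash
python3 -c "
from h import *
cap(5,.054)"
```

```text
clk 10.1167 pos [0.5695 0.0942 0.0563] F [ 0.4 -0.1 -0.4] w -0.0001 d_cm [4.9  3.66 0.24] tilt [ 0.    -0.002  0.   ]
```

>>> {"api": "jog_arm", "payload": {
  "moves": [
    [0,[1.4,1.0,-0.1],[0,0,0]],
    [0,[1.4,1.0,0],[0,0,0]],
    [0,[1.3,1.0,0],[0,0,0]],
    [0,[0.5,0.4,0],[0,0,0]],
    [0,[0,0,0],[0,0,0]]
  ]
}}

```text
clock: 10.53
tool_pos: [0.5265, 0.057, 0.0606]
orientation: [-0.619, 0.786, -0.001, 0.001]
force: [-0.7, 0.2, 0.7]
grip_width: -0.0001
```

```bash
python3 -c "
from h import *
cap(5,.043)"
```

```text
clk 10.5333 pos [0.5265 0.057  0.0606] F [-0.7  0.2  0.7] w -0.0001 d_cm [0.27 0.36 1.76] tilt [-0.004  0.001  0.   ]
```

>>> {"api": "jog_arm", "payload": {
  "moves": [
    [0,[0.1,0.3,0.4],[-0.004,0.001,0]],
    [0,[0.1,0.1,0.3],[0,0,0]],
    [0,[0,0,0.2],[0,0,0]],
    [0,[0,0,0.1],[0,0,0]]
  ]
}}

```text
clock: 10.87
tool_pos: [0.5242, 0.0572, 0.0509]
orientation: [-0.619, 0.786, -0.0, 0.001]
force: [0.8, -0.5, -0.6]
grip_width: 0.0
```

```bash
python3 -c "
from h import *
cap(5,.043)"
```

```text
clk 10.8667 pos [0.5242 0.0572 0.0509] F [ 0.8 -0.5 -0.6] w 0.0 d_cm [0.24 0.13 0.79] tilt [-0.002  0.001  0.   ]
```

>>> {"api": "jog_arm", "payload": {
  "moves": [
    [0,[0.2,0.1,0.2],[0,0,0]],
    [0,[0,0,0.15],[0,0,0]],
    [0,[0,0,0.15],[0,0,0]],
    [0,[0,0,0.12],[0,0,0]]
  ]
}}

```text
clock: 11.2
tool_pos: [0.5231, 0.0558, 0.0436]
orientation: [-0.619, 0.785, -0.0, 0.0]
force: [-1.6, 0.1, 3.6]
grip_width: 0.0002
```

>>> {"api": "jog_arm", "payload": {
  "moves": [
    [0,[0,0,0.11],[0,0,0]]
  ]
}}

```text
clock: 11.28
tool_pos: [0.5232, 0.0557, 0.0429]
orientation: [-0.619, 0.785, -0.001, -0.0]
force: [-9.0, 1.1, 23.9]
grip_width: 0.0001
```

Cap 5 is home (24 N).

>>> {"api": "jog_arm", "payload": {
  "moves": [
    [0,[0,0,0],[0,0,0]],
    [0,[0,0,0],[0,0,0]],
    [0,[0,0,-0.8],[0,0,0]],
    [0,[0,0,-0.6],[0,0,0]]
  ]
}}

```text
clock: 11.62
tool_pos: [0.5227, 0.0557, 0.0566]
orientation: [-0.619, 0.785, -0.0, -0.001]
force: [0.8, -0.7, 0.5]
grip_width: -0.0003
```

```bash
python3 -c "
from h import *
cap(6,.054)"
```

```text
clk 11.6167 pos [0.5227 0.0557 0.0566] F [ 0.8 -0.7  0.5] w -0.0003 d_cm [ 6.11 -0.89  0.27] tilt [ 0.001 -0.002  0.   ]
```

>>> {"api": "jog_arm", "payload": {
  "moves": [
    [0,[1.7,-0.2,0],[0,0,0]],
    [0,[1.7,-0.2,0],[0,0,0]],
    [0,[1.6,-0.2,0],[0,0,0]],
    [0,[0.6,-0.2,0],[0,0,0]],
    [0,[0,0,0],[0,0,0]]
  ]
}}

```text
clock: 12.03
tool_pos: [0.5199, -0.0009, 0.0609]
orientation: [-0.62, 0.784, -0.001, 0.002]
force: [0.4, 0.6, 0.9]
grip_width: 0.0
```

```bash
python3 -c "
from h import *
cap(6,.043)"
```

```text
clk 12.0333 pos [ 0.5199 -0.0009  0.0609] F [0.4 0.6 0.9] w 0.0 d_cm [0.55 0.17 1.79] tilt [-0.004  0.001  0.   ]
```

>>> {"api": "jog_arm", "payload": {
  "moves": [
    [0,[0.3,0.1,0.4],[-0.004,0.001,0]],
    [0,[0.2,0.1,0.3],[0,0,0]],
    [0,[0,0,0.2],[0,0,0]],
    [0,[0,0,0.1],[0,0,0]]
  ]
}}

```text
clock: 12.37
tool_pos: [0.5176, -0.0045, 0.0509]
orientation: [-0.62, 0.784, -0.0, 0.001]
force: [0.8, -0.6, -0.7]
grip_width: -0.0004
```

```bash
python3 -c "
from h import *
cap(6,.043)"
```

```text
clk 12.3667 pos [ 0.5176 -0.0045  0.0509] F [ 0.8 -0.6 -0.7] w -0.0004 d_cm [0.14 0.02 0.79] tilt [-0.002  0.002  0.   ]
```

>>> {"api": "jog_arm", "payload": {
  "moves": [
    [0,[0.1,0,0.2],[0,0,0]],
    [0,[0,0,0.15],[0,0,0]],
    [0,[0,0,0.15],[0,0,0]],
    [0,[0,0,0.12],[0,0,0]]
  ]
}}

```text
clock: 12.7
tool_pos: [0.5175, -0.0051, 0.0442]
orientation: [-0.621, 0.784, -0.0, 0.0]
force: [-0.5, -1.3, 3.2]
grip_width: -0.0005
```

>>> {"api": "jog_arm", "payload": {
  "moves": [
    [0,[0,0,0.14],[0,0,0]]
  ]
}}

```text
clock: 12.78
tool_pos: [0.5176, -0.0051, 0.0429]
orientation: [-0.621, 0.784, -0.001, 0.0]
force: [-5.6, -0.8, 20.7]
grip_width: -0.0
```

Cap 6 is home (21 N). I'll hold briefly, then lift clear, straight up and well away.

>>> {"api": "jog_arm", "payload": {
  "moves": [
    [0,[0,0,0],[0,0,0]],
    [0,[0,0,0],[0,0,0]],
    [0,[0,0,-0.8],[0,0,0]],
    [0,[0,0,-2],[0,0,0]],
    [0,[0,0,-3],[0,0,0]],
    [0,[0,0,-3],[0,0,0]],
    [0,[0,0,-3],[0,0,0]],
    [0,[0,0,-3],[0,0,0]],
    [0,[0,0,-1],[0,0,0]],
    [0,[0,0,0],[0,0,0]]
  ]
}}

```text
clock: 13.62
tool_pos: [0.516, -0.0043, 0.2093]
orientation: [-0.621, 0.784, 0.001, -0.001]
force: [0.4, 0.7, -0.7]
grip_width: -0.0005
```

```bash
python3 - <<'E'
from h import *
import cv2
from workcell import snapshot
print(sense()["qd"].round(3),sense()["force"])
sd=snapshot("side");tp=snapshot("top")
a=cv2.resize(sd['color'][150:220,225:310,::-1],None,fx=6,fy=6,interpolation=cv2.INTER_CUBIC)
cv2.imwrite('pics/end.png',a);cv2.imwrite('pics/endside.png',sd['color'][:,:,::-1])
E
```

```text
[ 0.002 -0.025  0.017  0.001 -0.002  0.001] [ 0.37708472  0.73164183 -0.71765812]
```

View pics/end.png

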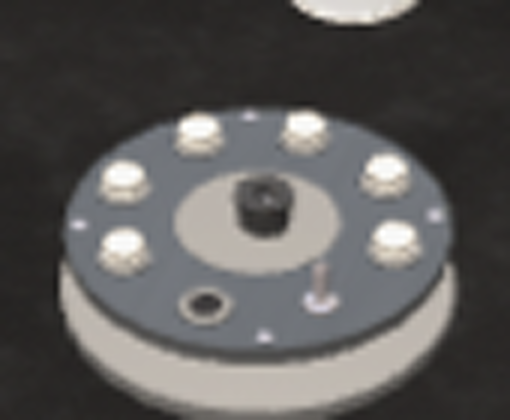

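View pics/endside.png

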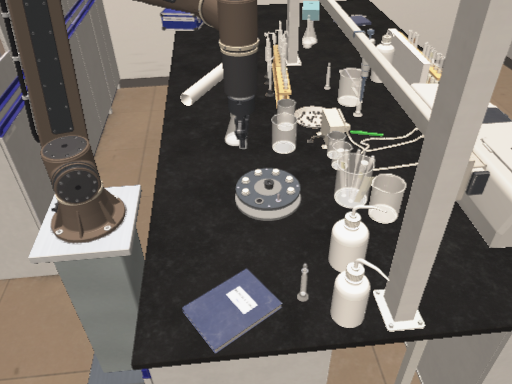

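The side view shows all six caps low on their collars, the stopper still in the centre, and the flask, book and cylinder where they were. The arm hangs free. Handing in.

```bash
python3 -c "
from workcell import hand_in
print(hand_in())"
```

```text
the job is handed in; nothing more can be done
None
```

I pressed the six caps home in order, from the one beside the pin round to the far end, and handed the job in at about 14 s.

- **Presses:** Each cap yielded at about 3 to 4 N, then hit a firm stop at the same reported height (TCP z about 0.043 m). The force at the stop was between 15 and 24 N, and I held each cap there for about 0.17 s. Between caps the TCP rose to no more than about 62 mm above the bench.
- **Last look:** In the final side view all six caps sit low. The stopper, flask, book and small cylinder look unmoved. I judged this by eye and did not measure it. The arm was clear at z = 0.21 m and felt no contact force.
- **Disagreement:** The real fingertips turned out to be about 22 mm behind the reported TCP. Contact came that much lower than the stated geometry says, so I worked from force and the camera views instead of the reported height.

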